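# Fit the retaining bar of a board test jig and hold the board on its test pins

## Task

Pick up the loose aluminium retaining bar by its black fin and lay it across the two supports of the test jig, with the yellow-dot end resting on top of the brass locating pin and the dot still a centimetre or two off the pin. Slide the bar on the pin until the blind hole under the dot drops over it, then press the bar down flat onto both supports so that it pushes the sprung green board down. Finish while still holding the bar fully down with the fingers, because the springs lift it again if it is let go; leave the multimeter, tape roll and screwdriver where they lie.

Things in the scene. Friction and masses are not known exactly. Their poses are not given: they have to be found in the camera images.
- jig: Fixed test jig: black base 130 (x) by 180 (y) by 10 mm on the 2 mm blue mat. Its two aluminium supports, centred at x = 0, y = +55 and -55 mm, are 50 (x) by 28 (y) mm, with flat tops 45 mm above the origin. Origin: centre of the base's underside; z up, +y towards the support with the pin. It stands left or right of the robot's centre line, turned up to 0.35 rad
- pin_tip (a point): Centre of the top of the brass locating pin, fixed upright on the jig's +y support (at x = 0, y = 55, z = 57 mm of the jig): 10 mm diameter, 12 mm tall above the support, flat top 7 mm across with a 1.5 mm chamfer
- far_rest (a point): Centre of the flat top of the other support, the one without a pin (at x = 0, y = -55, z = 45 mm of the jig)
- board (a joint): How far the sprung green board (96 x 70 mm, between the supports) is pushed down, m: 0 = up, its top 5 mm above the supports' tops; 0.005 = level with them, where a bar flat on both supports holds it. Springs: about 5 N at the start, plus 1 N per mm. They carry the bar's own weight (it stays about 5 mm up); pressing it flat takes a further 6 to 9 N, and it springs back when let go
- bar_grip (a point): Loose retaining bar, about 0.2 kg: point in its black fin, 40 mm above the bar's flat underside. Bar: aluminium, 140 (y) by 30 (x) by 18 mm thick. The upright fin at its middle is 16 mm thick (x), 44 mm long (y), from 18 to 58 mm above the underside: grasp across the 16 mm. z up, +y to the end with the yellow dot. Starts flat on the 2 mm blue mat, turned up to 0.7 rad
- bar_hole (a point): Centre of the mouth of the bar's blind hole in its underside (x = 0, y = +55 mm of the bar, below the yellow dot on top): 13 mm diameter, 14 mm deep, closed above. The underside ends 15 mm beyond this point; towards the middle of the bar it is flat throughout
- bar_far (a point): Point on the bar's underside at its other end, x = 0, y = -55 mm of the bar; it comes to lie on the bare support
- meter: Orange multimeter lying flat, 170 by 85 by 40 mm; bystander, origin under its centre
- tape: Roll of pale tape lying flat, 64 mm diameter, 24 mm tall; bystander, origin under its centre
- driver: Screwdriver lying down, 160 mm long along its x; bystander
There are look-alikes about, which are no part of the job. Of the things that look like the part that bears bar_grip, the smallest one is meant.

How it is judged:
On the way, in this order (a step that is already met when the one before it is completed fails the run):
1. the bar lies across the jig, its yellow-dot end resting on the pin's top with the hole 6 to 30 mm off the pin and its other end over the bare support (horizontal distance between bar_hole and pin_tip between 0.006 and 0.03 m and contact force between bar and pin above 0.3 N and z of bar_hole in the frame of jig above 0.05 m and x of bar_far in the frame of jig between -0.03 and 0.03 m and y of bar_far in the frame of jig below -0.02 m), for 0.1 s.
2. the bar has dropped over the pin: the hole is centred on the pin within 3.5 mm and its mouth is at least 4 mm below the pin's top (horizontal distance between bar_hole and pin_tip below 0.0035 m and z of bar_hole in the frame of jig below 0.053 m), for 0.1 s.
At the end, for the whole second after the job is handed in: Hole on the pin within 3.5 mm, other end over the bare support within 12 mm of the jig's centre line, both ends within 2 mm of the supports' tops, board pushed down over 3.2 mm, bar still, fingers pressing on it with over 2 N (horizontal distance between bar_hole and pin_tip below 0.0035 m and x of bar_far in the frame of jig between -0.012 and 0.012 m and y of bar_far in the frame of jig below -0.041 m and z of each of bar_hole, bar_far in the frame of jig below 0.047 m and value of joint board above 0.0032 m and contact force between the fingers and bar above 2 N and linear speed of bar below 0.02 m/s); the arm keeps its last pose, push and grip.
It fails at once if the multimeter is moved more than 25 mm (distance of meter from where it was at the start of the episode above 0.025 m).
It fails at once if the tape roll is moved more than 25 mm (distance of tape from where it was at the start of the episode above 0.025 m).
It fails at once if the screwdriver is moved more than 25 mm (distance of driver from where it was at the start of the episode above 0.025 m).
It also fails if it takes over 40 s, if anything falls off the work surface, if the arm or the gripper's body presses on something with over 40 N, if the wrist force passes 120 N, or if a joint passes its speed limit or range.

## Robot

A 6-joint arm with a two-finger parallel gripper is mounted at the origin on the work surface. World frame = base frame: x ahead of the robot, y to its left, z up, the work surface at z = 0. Lengths are in m, angles in rad, forces in N, time in s.
With the tool pointing down it reaches from about 0.4 to 0.825 m from the base axis. Payload 7 kg.
Tool frame: the origin (TCP) lies at the very end of the fingers, on their centre line; the grasp point (between the pads) lies 19 mm behind it (env.hold_point_z is the z of the grasp point in the tool frame, in m); z points along the fingers, y is the line along which they close (so a half turn about z gives the same grasp; the last joint's range is limited). The gripper opens to 85 mm and grips with 20 to 120 N. Pads are 22 mm wide; open, the fingers measure 114 mm over their backs; the gripper's body (76 mm by 85 mm) begins 54 mm behind the grasp point. The pads swing forward as they close: fully open they stand 13 mm farther back than shut.
Start: joints at [1.436, 0.359, 0.012, 0, -1.224, -0.288], TCP at [0.277, 0.616, 0.231] pointing down, gripper open.
Joint ranges: [-3.07, 3.07], [-1.43, 2.12], [-1.02, 1.25], [-3.03, 1.67], [-3.05, -0], [-3.03, 3.03]. Speed limits (rad/s): [2.39, 2.39, 3.01, 3.14, 3.14, 3.14].

## Interface

Orientations are given as a 3x3 rotation matrix whose columns are the frame's x, y, z axes.
In Python, from station import env gives the robot as it stands.
- The arm moves only by the tool move_arm, never from a script. Its argument "commands" is a list of rows, each a list of 5 numbers: the shift along the tool's x, y, z in m, then the turn about the tool's z in rad, then the opening in per cent of the stroke, from 0 (shut) to 100 (fully open). In form: [[dx, dy, dz, yaw, hand], ...]. A call has 1 to 20 rows; each row is the pose to reach, as a shift and turn from the pose commanded when the call began, along the tool's axes at that moment; what a row does not reach only later rows make up. A row lasts 1/8 s, in which the tool goes at most 62.5 mm and 10.7 degrees, less where a joint would pass 70% of its speed; a pose out of reach is approached as far as the arm can. A call with a gripper value outside its range is refused whole. The fingers move at their own pace and stop on an object; "newtons" is the grip in N (left out, the last holds). Time passes only in rows, so rows that repeat a pose let the fingers close. It gives the time, the measured TCP pose, the force, the opening and the grip force at its end, in the units of the state.
- env.observe(): the state, without advancing time (a new reading comes with each control period).
- env.capture(name): name is "scene" or "side" or "wrist"; returns the picture (480x640x3 uint8, red, green, blue); there is no depth.
- env.camera_info(name): a dict with "mtx" (3x3 intrinsics, pixels), "cam_to_world" (4x4, takes a point from camera to world coordinates). Camera axes: x right, y down, z forward; pixel columns grow to the right and rows downward; lengths in m; the calibration is good to about 2 mm. The wrist camera is an equidistant fisheye: a pixel r from the principal point sees the ray r / f radians off the axis. A picture is of the moment at which its call begins: read the wrist's pose just before it. camera_info takes no time and is no camera call; for the wrist camera it gives the pose at the moment of the call.
- env.sign_off(): hands the job in; it is judged then, once.
The state is a dict: "time": time; "q": joint angles; "qd": joint speeds; "tau": joint torques, N m; "eef_pos": TCP position; "ee_rot": TCP orientation; "force": force on the tool from outside, world axes, zero at the start; "ft_torque": the same for the moment, N m; "gripper_width": finger opening in m; "grasp_force": force on a finger pad.
Only numpy, scipy, OpenCV 4.12 (cv2) and the standard library are available. Lean on these libraries where they do the work, as an engineer would, in place of code of your own. Each camera call takes 0.05 s, during which the arm holds its last target. There are 200 camera calls.

## Working session

There is one attempt and no reset: what is moved stays moved. The work goes in short steps, Python scripts to look and compute and a tool call to move; the robot and the scene stay as the last step left them, time stands still between calls to the robot, and variables do not carry over. Pictures are saved under pics/ and viewed, at most 10 in all, crops included, and the job is handed in when it is done.

Besides the shell and the picture viewer there is one more tool, called after ">>>" as name([rows], argument=value, ...), one row to a line, values as JSON. move_arm: Moves the arm, as the interface text tells. Its arguments: {"type":"object","properties":{"commands":{"type":"array"},"newtons":{"type":"number"}},"required":["commands"]}

```bash
ls; mkdir -p pics; python3 - <<'E'
from station import env
import cv2,numpy as np
for n in("scene","side"):
    im=env.capture(n); cv2.imwrite(f"pics/{n}0.png",im[...,::-1])
    c=env.camera_info(n); print(n,c["mtx"].round(1).tolist(),c["cam_to_world"].round(3).tolist())
o=env.observe(); print(o["time"],o["eef_pos"],o["ee_rot"],env.hold_point_z,env.camera_info("wrist"))
E
```

```text
pics
scene [[540.0, 0.0, 321.0], [0.0, 540.0, 240.4], [0.0, 0.0, 1.0]] [[0.793, 0.432, -0.428, 0.985], [0.609, -0.579, 0.543, -0.453], [-0.013, -0.691, -0.722, 0.916], [0.0, 0.0, 0.0, 1.0]]
side [[483.2, 0.0, 320.2], [0.0, 483.2, 238.7], [0.0, 0.0, 1.0]] [[1.0, 0.021, 0.004, 0.464], [0.013, -0.746, 0.666, -0.52], [0.017, -0.665, -0.746, 0.874], [0.0, 0.0, 0.0, 1.0]]
0.1 [0.27681745 0.61514171 0.23043457] [[ 9.11881695e-01 -4.10452837e-01 -4.94081901e-04]
 [-4.10453106e-01 -9.11880525e-01 -1.46829079e-03]
 [ 1.52120457e-04  1.54170494e-03 -9.99998800e-01]] -0.0187 {'mtx': array([[371.64829954,   0.        , 321.94235495],
       [  0.        , 371.64829954, 234.91262258],
       [  0.        ,   0.        ,   1.        ]]), 'cam_to_world': array([[-0.41127638, -0.88053094, -0.23562046,  0.33656642],
       [-0.91150648,  0.39808148,  0.10337826,  0.58861876],
       [ 0.00276838,  0.25728662, -0.96633117,  0.37198141],
       [ 0.        ,  0.        ,  0.        ,  1.        ]])}
```

View pics/scene0.png

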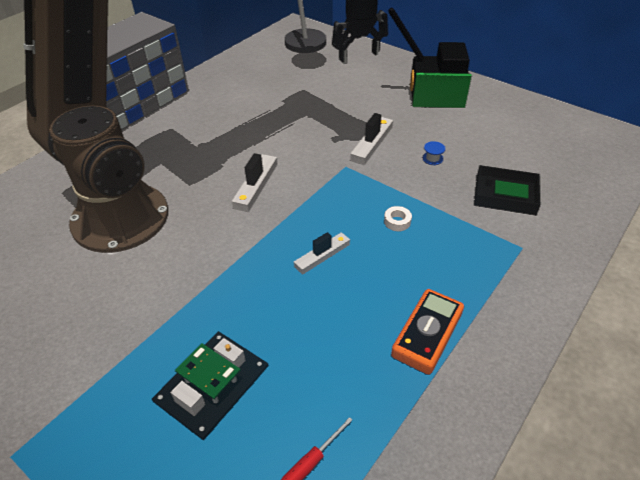

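View pics/side0.png

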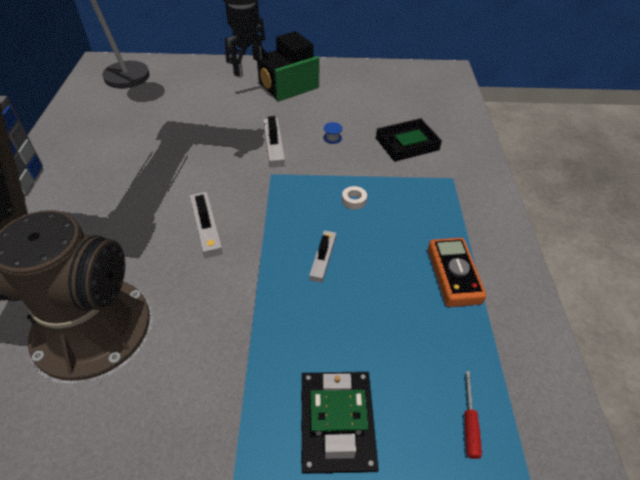

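Bar candidates, as scene pixels: (322,252) on the blue mat, (255,182) on the bench and (372,138) on the bench. The smallest one, lying on the mat with a yellow dot at about (345,238), fits the description. The jig's pin is at about (228,347) in scene and (337,379) in side. I'll check this in close crops.

```bash
cat > h.py <<'E'
import numpy as np,cv2
from station import env
def ray(n,u,info=None):
    c=info or env.camera_info(n);K=c["mtx"];T=c["cam_to_world"]
    x=(u[0]-K[0,2])/K[0,0];y=(u[1]-K[1,2])/K[1,1]
    if n=="wrist":
        r=np.hypot(x,y);s=np.sin(r)/r if r>1e-9 else 1;d=np.array([x*s,y*s,np.cos(r)])
    else: d=np.array([x,y,1.])
    d=T[:3,:3]@d;return T[:3,3],d/np.linalg.norm(d)
def onz(n,u,z,info=None):
    o,d=ray(n,u,info);return o+d*(z-o[2])/d[2]
def tri(a,b):
    A=np.zeros((3,3));B=np.zeros(3)
    for o,d in(a,b):
        P=np.eye(3)-np.outer(d,d);A+=P;B+=P@o
    return np.linalg.solve(A,B)
def cents(im,lo,hi,box,amin=4):
    x0,y0,x1,y1=box;h=cv2.cvtColor(np.ascontiguousarray(im[y0:y1,x0:x1]),cv2.COLOR_RGB2HSV)
    m=cv2.inRange(h,np.array(lo),np.array(hi));n,_,st,ce=cv2.connectedComponentsWithStats(m)
    return [(ce[i]+[x0,y0],int(st[i,4])) for i in range(1,n) if st[i,4]>=amin],m
E
python3 - <<'E'
from h import *
S=cv2.imread("pics/scene0.png")[...,::-1];D=cv2.imread("pics/side0.png")[...,::-1]
bx={"sb":(285,225,360,280),"sj":(145,325,275,440),"db":(300,225,345,285),"dj":(295,365,385,475)}
t=[]
for k,b in bx.items():
    im=S if k[0]=="s" else D
    print(k,"yellow",[(c.round(1).tolist(),a) for c,a in cents(im,(12,90,90),(32,255,255),b)[0]])
    m=cents(im,(0,0,0),(180,255,70) if k[1]=="j" else (180,120,70),b)[1]
    cs=max(cv2.findContours(m,0,1)[0],key=cv2.contourArea);r=cv2.minAreaRect(cs)
    print(" dark",(cv2.boxPoints(r)+b[:2]).round(1).tolist())
    w,m=cents(im,(0,0,110),(180,70,255),b,15)
    print(" white",[(c.round(1).tolist(),a) for c,a in w])
    t.append(cv2.resize(np.ascontiguousarray(im[b[1]:b[3],b[0]:b[2]]),(400,300),interpolation=cv2.INTER_CUBIC))
cv2.imwrite("pics/crop.png",np.vstack([np.hstack(t[:2]),np.hstack(t[2:])])[...,::-1])
E
```

```text
sb yellow [([340.4, 238.5], 19)]
 dark [[311.8, 241.3], [327.5, 231.9], [331.1, 237.9], [315.4, 247.4]]
 white [([320.0, 252.3], 478)]
sj yellow [([227.3, 347.0], 28)]
 dark [[150.9, 399.3], [218.9, 321.5], [268.7, 365.1], [200.7, 442.8]]
 white [([150.4, 329.6], 134), ([228.1, 349.7], 335), ([198.6, 352.0], 65), ([258.9, 363.4], 15), ([227.6, 371.9], 68), ([185.8, 393.8], 440), ([159.9, 396.6], 17), ([201.1, 428.4], 17)]
db yellow [([328.3, 235.2], 12)]
 dark [[316.3, 257.8], [322.0, 235.0], [329.5, 236.9], [323.8, 259.7]]
 white [([322.5, 258.5], 445)]
dj yellow [([336.8, 378.4], 24)]
 dark [[300.6, 372.7], [375.8, 371.7], [377.1, 471.7], [302.0, 472.7]]
 white [([336.5, 381.2], 388), ([317.4, 399.8], 73), ([358.5, 399.0], 74), ([339.8, 442.9], 536), ([308.7, 463.9], 18), ([370.5, 462.5], 16)]
```

View pics/crop.png

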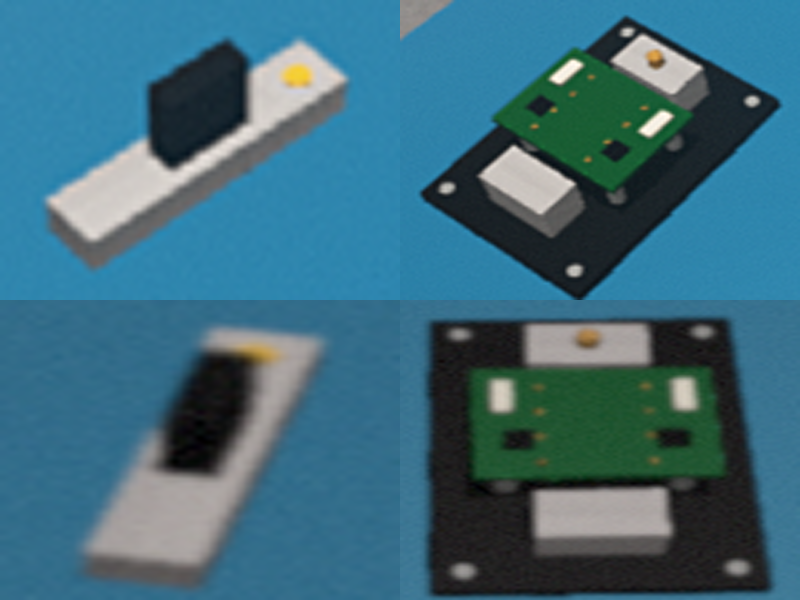

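The crops confirm the choice. The bar on the mat has its dot at scene (340.5,238.6) and its black fin in the middle. The jig's brass pin is at scene (227.3,347), and its far support top is around (185,390).

```bash
python3 - <<'E'
from h import *
p=lambda *a:print(*[x.round(4).tolist() if isinstance(x,np.ndarray) else x for x in a])
dot=onz("scene",(340.5,238.6),.020)
C=[onz("scene",u,.020) for u in[(293.6,262),(302.2,269.2),(341,232.5),(349.9,239.5)]]
e0=(C[0]+C[1])/2;e1=(C[2]+C[3])/2
p("dot",dot,"ends",e0,e1,"len",np.linalg.norm(e1-e0),"w",np.linalg.norm(C[1]-C[0]),np.linalg.norm(C[3]-C[2]),"mid",(e0+e1)/2,"yaw",np.degrees(np.arctan2(*(e1-e0)[[1,0]])))
# side
cs=[(300+x*45/400-.5,225+y*60/300-.5) for x,y in[(88,267),(200,280),(208,30),(322,42)]]
cs=[(300+x*45/400-.5,225+(y)*60/300-.5) for x,y in[(88,253),(200,270),(210,28),(324,42)]]
C=[onz("side",u,.020) for u in cs];f0=(C[0]+C[1])/2;f1=(C[2]+C[3])/2
p("side ends",f0,f1,np.linalg.norm(f1-f0),"mid",(f0+f1)/2,"yaw",np.degrees(np.arctan2(*(f1-f0)[[1,0]])))
for n,u in(("scene",(227.3,346.)),("side",(336.8,377.8))): p("pin",n,onz(n,u,.058))
p("tri",tri(ray("scene",(227.3,346.5)),ray("side",(336.8,378))))
for n,cn in(("scene",[(150.9,399.3),(218.9,321.5),(268.7,365.1),(200.7,442.8)]),("side",[(300.6,372.7),(375.8,371.7),(377.1,471.7),(302,472.7)])):
    p("base",n,*[onz(n,u,.012)[:2] for u in cn],"ctr",sum(onz(n,u,.012)[:2] for u in cn)/4)
sc=[(145+(x-400)*130/400-.5,325+y*115/300-.5) for x,y in[(514,147),(583,182),(548,214),(479,178)]]
A=[onz("scene",u,.047) for u in sc];p("far scene",sum(A)/4,np.linalg.norm(A[1]-A[0]),np.linalg.norm(A[2]-A[1]))
sd=[(295+(x-400)*90/400-.5,365+(y-300)*110/300-.5) for x,y in[(534,488),(668,488),(671,537),(534,540)]]
A=[onz("side",u,.047) for u in sd];p("far side",sum(A)/4,np.linalg.norm(A[1]-A[0]),np.linalg.norm(A[2]-A[1]))
E
```

```text
dot [0.4862, 0.2511, 0.02] ends [0.4596, 0.1284, 0.02] [0.4904, 0.2647, 0.02] len 0.13968861144705053 w 0.028844958674359933 0.03025718823400456 mid [0.475, 0.1966, 0.02] yaw 77.29069310754126
side ends [0.4596, 0.1284, 0.02] [0.4902, 0.2654, 0.02] 0.1403663147501529 mid [0.4749, 0.1969, 0.02] yaw 77.42978133235022
pin scene [0.5021, -0.1283, 0.058]
pin side [0.5023, -0.1272, 0.058]
tri [0.5024, -0.1282, 0.0578]
base scene [0.4446, -0.276] [0.4216, -0.0794] [0.569, -0.0939] [0.5758, -0.2775] ctr [0.5027, -0.1817]
base side [0.4352, -0.0961] [0.5797, -0.0909] [0.5704, -0.2713] [0.4448, -0.2751] ctr [0.5075, -0.1834]
far scene [0.5077, -0.237, 0.047] 0.05149111457554139 0.028081369278341192
far side [0.5069, -0.237, 0.047] 0.050945097217347954 0.029201635582254734
```

Both views agree to about 1 mm and the sizes match. The bar centre is at (0.475,0.197) with its +y axis at 77.4°. The pin is at (0.502,-0.128) and the far rest at (0.507,-0.237), 109 mm apart, so the jig's +y axis is at 92.6°. Next I move above the fin.

>>> move_arm([
  [0.352, 0.3, 0.08, 1.369, 60],
  [0.352, 0.3, 0.08, 1.369, 60],
  [0.352, 0.3, 0.08, 1.369, 60],
  [0.352, 0.3, 0.08, 1.369, 60],
  [0.352, 0.3, 0.08, 1.369, 60],
  [0.352, 0.3, 0.08, 1.369, 60],
  [0.352, 0.3, 0.08, 1.369, 60],
  [0.352, 0.3, 0.08, 1.369, 60],
  [0.352, 0.3, 0.08, 1.369, 60],
  [0.352, 0.3, 0.08, 1.369, 60],
  [0.352, 0.3, 0.08, 1.369, 60],
  [0.352, 0.3, 0.08, 1.369, 60],
  [0.352, 0.3, 0.08, 1.369, 60],
  [0.352, 0.3, 0.08, 1.369, 60],
], newtons=80)

```text
time: 1.85
eef_pos: [0.4748, 0.1978, 0.1513]
ee_rot: [[-0.219, -0.976, 0.0], [-0.976, 0.219, 0.0], [-0.0, -0.0, -1.0]]
force: [-0.0, 0.4, 0.2]
gripper_width: 0.0513
grasp_force: 0.0
```

```bash
python3 - <<'E'
from h import *
o=env.observe();i=env.camera_info("wrist");im=env.capture("wrist");cv2.imwrite("pics/w1.png",im[...,::-1])
np.save("w1T.npy",i["cam_to_world"])
R=o["ee_rot"];print(o["time"],o["eef_pos"],R.round(3).tolist(),o["q"],o["gripper_width"],o["force"])
E
```

```text
1.85 [0.474767   0.19782821 0.1513441 ] [[-0.219, -0.976, 0.0], [-0.976, 0.219, 0.0], [-0.0, -0.0, -1.0]] [ 7.76921784e-01  1.64707426e-01 -4.50634363e-01 -4.27406919e-05
 -9.55350472e-01 -9.97300006e-01] 0.051301533945812515 [-0.04018606  0.43324445  0.21671556]
```

View pics/w1.png

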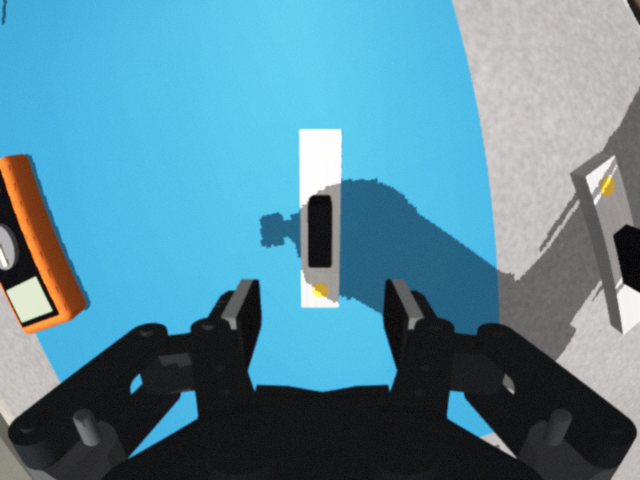

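The wrist view shows the fin at (320,232), upright and midway between the pads (about 250 and 396), with the dot at (320,290). I go down and grip.

>>> move_arm([
  [0.001, 0, 0.06, 0, 60],
  [0.001, 0, 0.1, 0, 60],
  [0.001, 0, 0.126, 0, 60],
  [0.001, 0, 0.126, 0, 60],
  [0.001, 0, 0.126, 0, 60],
  [0.001, 0, 0.126, 0, 0],
  [0.001, 0, 0.126, 0, 0],
  [0.001, 0, 0.126, 0, 0],
  [0.001, 0, 0.126, 0, 0],
  [0.001, 0, 0.126, 0, 0],
  [0.001, 0, 0.126, 0, 0],
], newtons=80)

```text
time: 3.28
eef_pos: [0.4753, 0.1971, 0.0264]
ee_rot: [[-0.219, -0.976, 0.002], [-0.976, 0.219, 0.001], [-0.001, -0.001, -1.0]]
force: [-1.5, -0.8, 6.0]
gripper_width: 0.0151
grasp_force: 78.1
```

>>> move_arm([
  [0, 0, -0.03, 0, 0],
  [0, 0, -0.07, 0, 0],
  [0.04, -0.012, -0.09, -0.03, 0],
  [0.09, -0.028, -0.09, -0.07, 0],
  [0.14, -0.043, -0.09, -0.11, 0],
  [0.19, -0.059, -0.09, -0.15, 0],
  [0.24, -0.074, -0.09, -0.19, 0],
  [0.29, -0.09, -0.09, -0.23, 0],
  [0.33, -0.102, -0.09, -0.25, 0],
  [0.349, -0.108, -0.09, -0.265, 0],
  [0.349, -0.108, -0.09, -0.265, 0],
  [0.349, -0.108, -0.09, -0.265, 0],
  [0.349, -0.108, -0.09, -0.265, 0],
  [0.349, -0.108, -0.09, -0.265, 0],
])

```text
time: 5.03
eef_pos: [0.5036, -0.1669, 0.1154]
ee_rot: [[0.045, -0.999, 0.0], [-0.999, -0.045, 0.0], [-0.0, -0.0, -1.0]]
force: [0.3, -0.5, -2.2]
gripper_width: 0.015
grasp_force: 78.8
```

```bash
python3 - <<'E'
from h import *
o=env.observe();R=o["ee_rot"];p=o["eef_pos"];print(o["time"],p,R.round(3).tolist(),o["force"])
im={}
for n in("scene","side"):
    im[n]=env.capture(n);cv2.imwrite(f"pics/{n}2.png",im[n][...,::-1])
a=np.ascontiguousarray(im["scene"][270:450,130:330]);b=np.ascontiguousarray(im["side"][310:480,270:420])
cv2.imwrite("pics/c2.png",np.hstack([cv2.resize(a,(400,360)),cv2.resize(b,(400,360))])[...,::-1])
K=np.array
z=p[2]-.0244+.018
for n,b in(("scene",(130,270,330,450)),("side",(270,310,420,480))):
    for c,ar in cents(im[n],(20,110,110),(35,255,255),b)[0]: print(n,c.round(1),ar,onz(n,c,z).round(4))
print("expected hole",p[:2]-.055*R[:2,0])
E
```

```text
5.025 [ 0.50361515 -0.16692332  0.11543085] [[0.045, -0.999, 0.0], [-0.999, -0.045, 0.0], [-0.0, -0.0, -1.0]] [ 0.32609102 -0.53082239 -2.1905224 ]
expected hole [ 0.50113826 -0.11197912]
```

View pics/c2.png

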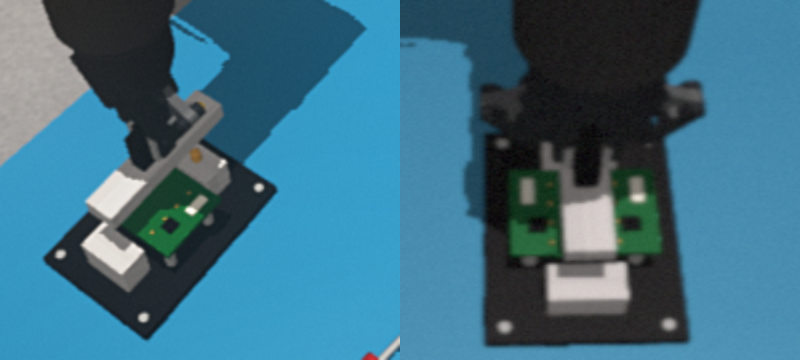

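The bar hangs level and aligned over the jig. Its dot end is past the pin (scene crop (205,105), pin at (196,155)) and its far end is over the bare support. I lower it gently onto the pin.

>>> move_arm([
  [0, 0, 0.02, 0, 0],
  [0, 0, 0.028, 0, 0],
  [0, 0, 0.03, 0, 0],
  [0, 0, 0.032, 0, 0],
  [0, 0, 0.033, 0, 0],
  [0, 0, 0.033, 0, 0],
])

```text
time: 5.88
eef_pos: [0.504, -0.1678, 0.0832]
ee_rot: [[0.044, -0.999, 0.001], [-0.999, -0.044, -0.0], [0.0, -0.001, -1.0]]
force: [-2.0, -0.4, 3.7]
gripper_width: 0.0149
grasp_force: 80.0
```

Contact force on the pin is about 6 N, and the underside is at 0.059 m, which is the pin's top. I slide towards the pin.

>>> move_arm([
  [0, 0, 0, 0, 0],
  [0.003, 0, 0, 0, 0],
  [0.006, 0, 0, 0, 0],
  [0.009, 0, 0, 0, 0],
  [0.011, 0, 0, 0, 0],
  [0.013, 0, 0.0005, 0, 0],
  [0.014, 0, 0.001, 0, 0],
  [0.015, 0, 0.001, 0, 0],
  [0.015, 0, 0.001, 0, 0],
])

```text
time: 7.0
eef_pos: [0.5039, -0.1828, 0.0809]
ee_rot: [[0.044, -0.999, -0.001], [-0.999, -0.044, -0.0], [-0.0, 0.001, -1.0]]
force: [1.2, 0.4, -2.4]
gripper_width: 0.015
grasp_force: 78.7
```

The load has left the pin and the underside is at 0.0565 m, so the hole is over it. I press on down.

>>> move_arm([
  [0, 0, 0.002, 0, 0],
  [0, 0, 0.004, 0, 0],
  [0, 0, 0.005, 0, 0],
  [0, 0, 0.006, 0, 0],
  [0, 0, 0.007, 0, 0],
  [0, 0, 0.008, 0, 0],
  [0, 0, 0.009, 0, 0],
  [0, 0, 0.0095, 0, 0],
  [0, 0, 0.0095, 0, 0],
])

```text
time: 8.12
eef_pos: [0.5042, -0.1827, 0.0722]
ee_rot: [[0.044, -0.999, 0.0], [-0.999, -0.044, -0.0], [0.0, -0.0, -1.0]]
force: [-2.0, 1.4, 6.9]
gripper_width: 0.015
grasp_force: 80.2
```

>>> move_arm([
  [0, 0, 0.001, 0, 0],
  [0, 0, 0.002, 0, 0],
  [0, 0, 0.0025, 0, 0],
  [0, 0, 0.0025, 0, 0],
  [0, 0, 0.0025, 0, 0],
])

```text
time: 8.75
eef_pos: [0.5043, -0.1827, 0.0713]
ee_rot: [[0.045, -0.999, 0.001], [-0.999, -0.045, -0.001], [0.001, -0.001, -1.0]]
force: [-6.8, 4.3, 23.6]
gripper_width: 0.0146
grasp_force: 82.6
```

```bash
python3 - <<'E'
from h import *
o=env.observe();R=o["ee_rot"];p=o["eef_pos"];print(o["time"],p,R.round(4).tolist(),o["force"],o["ft_torque"])
im={n:env.capture(n) for n in("scene","side")}
a=np.ascontiguousarray(im["scene"][300:440,140:280]);b=np.ascontiguousarray(im["side"][350:480,280:400])
cv2.imwrite("pics/c3.png",np.hstack([cv2.resize(a,(400,400)),cv2.resize(b,(400,433))[:400]])[...,::-1])
E
```

```text
8.75 [ 0.50427327 -0.18269863  0.0713362 ] [[0.0447, -0.999, 0.0008], [-0.999, -0.0447, -0.0005], [0.0006, -0.0008, -1.0]] [-6.77965689  4.2666114  23.56819872] [ 1.75137843  3.08766474 -0.10933431]
```

View pics/c3.png

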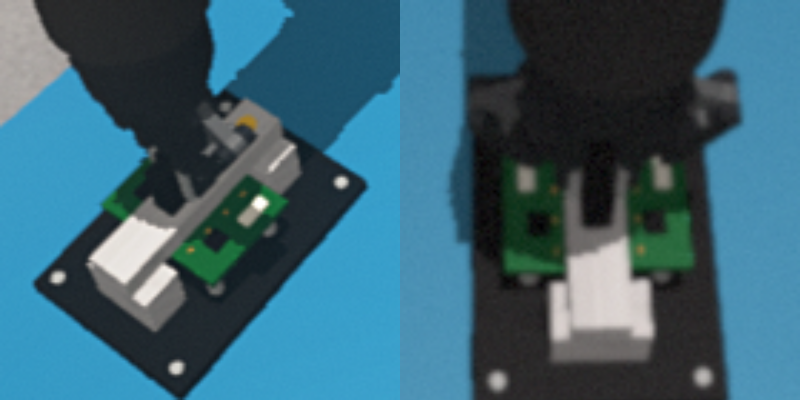

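The picture shows the bar flat on both supports: dot at crop (247,122) over the pin's support, far end centred on the bare support at (600,330), board pushed down. The underside reads 0.047 m and the force has risen sharply, as it would against a hard stop. I hand in while still pressing.

```bash
python3 -c "
from station import env
print(env.sign_off())"
```

```text
the job is handed in; nothing more can be done
None
```

I handed the job in with the bar's hole over the pin, the bar flat on both supports and the fingers still pressing it down at about 24 N; I steered clear of the multimeter, tape roll and screwdriver, and the sign-off gave no verdict.

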